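# Make up the cheese tray

### The arm

A 6-joint arm with a two-finger parallel gripper is mounted at the origin on the work surface. World frame = base frame: x ahead of the robot, y to its left, z up, the work surface at z = 0. Lengths are in m, angles in rad, forces in N, time in s.
With the tool pointing down it reaches from about 0.25 to 0.85 m from the base axis. Payload 12.5 kg.
Tool frame: the origin (TCP) lies on the centre line of the jaws, within the pads' length; the fingertips stand 11 mm ahead of it and the grasp point (between the pads) lies 8 mm behind it (ctrl.tcp_to_tips is the distance from the TCP to the fingertips, in m); z points along the fingers, y is the line along which they close (so a half turn about z gives the same grasp; the last joint's range is limited). The gripper opens to 93 mm and grips with 3 to 60 N. Pads are 15 mm wide; open, the fingers measure 128 mm over their backs; the gripper's body (75 mm by 188 mm) begins 65 mm behind the grasp point.
Start: joints at [-1.309, 0.351, 1.652, -0, 1.139, -0.085], TCP at [0.187, -0.517, 0.196] pointing down, gripper open.
Joint ranges: [-2.75, 2.75], [-0.79, 2.1], [0.01, 2.65], [-1.57, 4.71], [0.07, 3.14], [-2.87, 2.87]. Speed limits (rad/s): [2.22, 2.22, 2.79, 3.14, 3.14, 3.14].

### API

Orientations are given as a unit quaternion [w, x, y, z].
In Python, from plant import readout, camera, workorder, ctrl gives the robot as it stands.
- The arm moves only by the shell command python3 -m jog 'ROWS' [OPENING]. ROWS is a JSON object whose one key "increments" holds a list of rows, each a list of 2 entries, a list of its own where there are three numbers: the shift along the tool's x, y, z in units of 30 mm (1.0 is 30 mm), then the turn about the tool's z in units of 5 degrees (1.0 is 5 degrees). In form: {"increments": [[[dx, dy, dz], roll], ...]}. A call has 1 to 8 rows; each row shifts and turns the commanded pose from where the row before left it, along the tool's axes as they then stand; what a row does not reach is not made up. A row lasts 1/8 s, in which the tool goes at most 62.5 mm and 10.7 degrees, less where a joint would pass 70% of its speed; a pose out of reach is approached as far as the arm can. A call is refused whole if a number of a shift passes 1 or a number of a turn 1, either way. A call with a gripper value outside its range is refused whole. OPENING is the closure, from -1 (fully open) to 1 (shut), set as the call begins (- or left out, the last holds). The fingers move at their own pace and stop on an object; the grip force is fixed at half the most. Time passes only in rows, so rows that do not move let the fingers close. It gives the time, the measured TCP pose, the force, the opening and the grip force at its end, in the units of the state.
- readout.read_state(): the state, without advancing time (a new reading comes with each control period).
- camera(name): name is "scene" or "top" or "wrist"; returns a dict with "image" (384x512x3 uint8, blue, green, red), "fov_y" (degrees; the focal length in pixels is half the picture's height over the tangent of half this angle, whatever the lens; pixels are square), "cx", "cy" (the principal point, pixels), "eye" and "attitude" of the camera in the world; the wrist camera has in their place "mount" (4x4, takes a point from camera to tool coordinates, whose origin is the TCP and whose axes are the flange's). Camera axes: x right, y up, looking along -z (the intrinsics and any distortion apply to the point x, -y, -z); pixel columns grow to the right and rows downward; lengths in m; the calibration is good to about 2 mm. A picture is of the moment at which its call begins: read the wrist's pose just before it. There is no depth.
- workorder.job_done(): hands the job in; it is judged then, once.
The state is a dict: "time_s": time; "joint_positions": joint angles; "qd": joint speeds; "joint_torque": joint torques, N m; "tcp_pos": TCP position; "ee_rot": TCP orientation; "force": force on the tool from outside, world axes, zero at the start; "wrist_torque": the same for the moment, N m; "finger_gap": finger opening in m; "finger_force": force on a finger pad.
Only numpy, scipy, OpenCV 4.12 (cv2) and the standard library are available. Lean on these libraries where they do the work, as an engineer would, in place of code of your own. Each camera call takes 0.05 s, during which the arm holds its last target. There are 200 camera calls.

### The job

Make up the tasting tray: put each of the four whole cheeses into the dish in the tray that has its shape and size (large round, small round, brick, square), lying flat on the dish's floor, right way up and inside its rim. Leave the two cut cheeses, the round with a wedge missing and the shortened brick, where they lie on the marble board.

Things in the scene. Friction and masses are not known exactly. Their poses are not given: they have to be found in the camera images.
- big_round: Whole large round cheese: disc, diameter 66 mm, height 30, straw-coloured rind, about 110 g. All six cheeses start flat on a fixed white marble board (350 by 290 mm, top 15 mm over the table), in any order, about 110 mm apart; a flat knife and a walnut lie along its near edge, a walnut between the cheeses. The board is left of the tray or right of it. Origin: centre of its underside, z up.
- small_round: Whole small round cheese: upright cylinder, diameter 42 mm, height 34, the same rind, about 60 g; on the marble board. Origin: centre of its underside, z up.
- brick: Whole brick cheese: square-ended block, 88 mm long (its x) by 40 wide (its y) by 34 high, the same rind, about 120 g; on the marble board. Origin: centre of its underside, z up.
- square: Whole square cheese: slab 58 by 58 mm (x and y along its sides) by 30 high, the same rind, about 110 g; on the marble board. Origin: centre of its underside, z up.
- cut_round: Cut cheese, stays on the board: like the large round (diameter 66 mm, height 30) but with a quarter wedge missing on its +x side, pale cut faces. Origin: centre of the full circle, on the underside, z up.
- cut_brick: Cut cheese, stays on the board: like the brick (40 mm wide along y, 34 high) but shortened, with a slanting pale end: it reaches from x = -28 to x = +34 mm along its -y side and to +10 along its +y side. Origin: on the underside, z up.
- dish_big_round: Dish for the large round cheese: round, outer diameter 90 mm, inner 82. The four dishes are dark slate grey, fixed in a fixed square beech tray (252 mm square, rim 16 mm over the table), two by two, 110 mm apart, in any order. Each is 12 mm high with a 4 mm floor and 4 mm walls; underside 6 mm over the table. x and y along the tray's sides. Origin: centre of its underside, z up.
- dish_small_round: Dish for the small round cheese: round, outer diameter 66 mm, inner 58; x and y along the tray's sides; height, floor and walls as the other dishes in the tray (12, 4, 4 mm). Origin: centre of its underside, z up.
- dish_brick: Dish for the brick: rectangular, outer 112 mm (its x) by 64 (its y), inner 104 by 56; height, floor and walls as the other dishes in the tray (12, 4, 4 mm). Origin: centre of its underside, z up.
- dish_square: Dish for the square cheese: square, outer 82 by 82 mm, inner 74 by 74 (x and y along its sides); height, floor and walls as the other dishes in the tray (12, 4, 4 mm). Origin: centre of its underside, z up.
There are look-alikes about, which are no part of the job. Leave any green, purple or yellow look-alike of the square alone.

How it is judged:
At the end, for the whole second after the job is handed in: Each whole cheese lies flat (tilt under 0.1 rad, underside within 3 mm of the dish's floor) and at rest in its own dish, its centre within 13 mm of the dish's centre; both cut cheeses lie upright, at rest and within 30 mm of where they were at the start (horizontal distance between big_round and dish_big_round below 0.013 m and z of big_round in the frame of dish_big_round between 0.001 and 0.007 m and angle between each of big_round, small_round, brick, square, cut_round, cut_brick's own z axis and vertical below 0.1 rad and linear speed of each of big_round, small_round, brick, square, cut_round, cut_brick below 0.02 m/s and angular speed of each of big_round, small_round, brick, square, cut_round, cut_brick below 0.2 rad/s and horizontal distance between small_round and dish_small_round below 0.013 m and z of small_round in the frame of dish_small_round between 0.001 and 0.007 m and horizontal distance between brick and dish_brick below 0.013 m and z of brick in the frame of dish_brick between 0.001 and 0.007 m and horizontal distance between square and dish_square below 0.013 m and z of square in the frame of dish_square between 0.001 and 0.007 m and distance of each of cut_round, cut_brick from where it was at the start of the episode below 0.03 m); the robot touches nothing.
It fails at once if a cut cheese is taken away or pushed more than 50 mm from its place (distance of any of cut_round, cut_brick from where it was at the start of the episode above 0.05 m).
It also fails if it takes over 104 s, if anything falls off the work surface, if the arm or the gripper's body presses on something with over 40 N, if the wrist force passes 120 N, or if a joint passes its speed limit or range.

## Working session

There is one attempt and no reset: what is moved stays moved. The work goes in short steps, Python scripts to look and compute and a shell command to move; the robot and the scene stay as the last step left them, time stands still between calls to the robot, and variables do not carry over. Pictures are saved under pics/ and viewed, at most 14 in all, crops included, and the job is handed in when it is done.

```bash
ls; mkdir -p pics; python3 - <<'E'
from plant import readout,camera,ctrl
import cv2
for n in ("top","scene"):
    c=camera(n);cv2.imwrite(f"pics/{n}0.png",c["image"]);print({k:v for k,v in c.items() if k!="image"})
s=readout.read_state();print(s);print(ctrl.tcp_to_tips)
E
```

```text
pics
{'fov_y': 53.79587094209433, 'cx': 260.7145724282378, 'cy': 193.3660813986698, 'eye': array([ 0.3528643 , -0.077145  ,  0.97494344]), 'attitude': array([-0.70170626, -0.06039686,  0.03522933,  0.70902711])}
{'fov_y': 50.97282666192842, 'cx': 251.02152821052118, 'cy': 197.95901222045194, 'eye': array([0.87916345, 0.4340297 , 0.83504335]), 'attitude': array([0.3052815 , 0.1136686 , 0.31379911, 0.89185917])}
{'time_s': 0.1, 'joint_positions': array([-1.30860737e+00,  3.51183050e-01,  1.65232128e+00, -5.86877725e-06,
        1.13908758e+00, -8.45765801e-02]), 'qd': array([-0.00156945,  0.00044888, -0.00309951,  0.0010339 ,  0.00087054,
        0.00126998]), 'joint_torque': array([ 5.67718362e-04, -4.98030102e+01, -2.85704881e+01,  7.00045167e-02,
        2.38860038e-02, -6.19730417e-05]), 'tcp_pos': array([ 0.18687537, -0.51694797,  0.19566964]), 'ee_rot': array([-4.97426575e-04,  9.85006490e-01,  1.72516567e-01, -4.69661453e-05]), 'force': array([ 0.4273604 ,  0.13476   , -0.17472555]), 'wrist_torque': array([-0.03482342, -0.03465155,  0.01431804]), 'finger_force': 0.0, 'finger_gap': 0.09275935638151483}
0.011
```

View pics/top0.png

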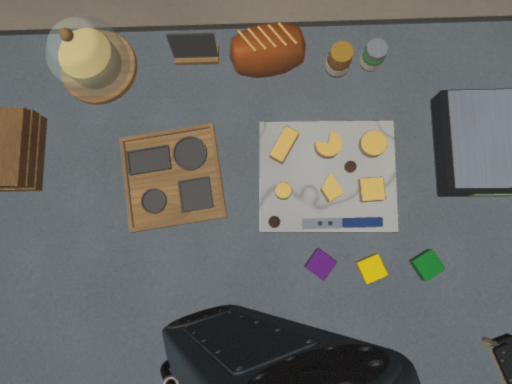

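View pics/scene0.png

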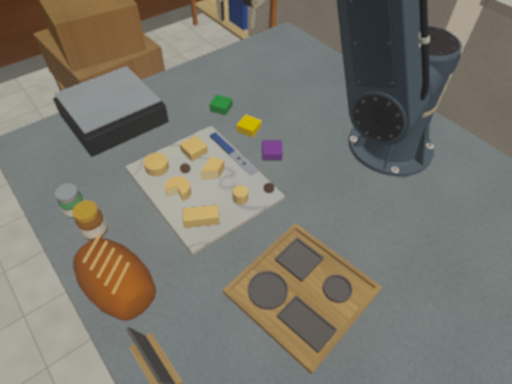

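The top view shows the board right of the tray. The cheeses are brick (284,144), cut round (328,145), big round (373,143), small round (283,190), cut brick (332,187) and square (372,189). The dishes are brick (150,160), big round (190,153), small round (154,201) and square (196,194). The scene view agrees.

```bash
cat > h.py <<'E'
import numpy as np,cv2
from scipy.spatial.transform import Rotation as R
from plant import readout,camera
def rot(q): return R.from_quat([q[1],q[2],q[3],q[0]]).as_matrix()
def frame(c,s=None):
    if "mount" in c:
        M=np.array(c["mount"]);T=rot(s["ee_rot"])
        return T@M[:3,3]+s["tcp_pos"],T@M[:3,:3]
    return np.array(c["eye"]),rot(c["attitude"])
def cast(c,px,z,s=None):
    e,A=frame(c,s);px=np.atleast_2d(px).astype(float)
    f=192/np.tan(np.radians(c["fov_y"]/2))
    d=np.c_[(px[:,0]-c["cx"])/f,-(px[:,1]-c["cy"])/f,-np.ones(len(px))]@A.T
    return (e+d*((z-e[2])/d[:,2])[:,None])[:,:2]
def yaw(s):
    T=rot(s["ee_rot"]);return np.degrees(np.arctan2(T[1,1],T[0,1]))  # direction of jaw axis
def blobs(c,m,z,amin,s=None):
    for k in cv2.findContours(m,cv2.RETR_LIST,cv2.CHAIN_APPROX_NONE)[0]:
        if cv2.contourArea(k)<amin: continue
        w=cast(c,k[:,0]+0.0,z,s)*1000
        (x,y),(a,b),t=cv2.minAreaRect(w.astype(np.float32))
        if a<b:a,b,t=b,a,t+90
        print(k[:,0].mean(0).round(),"c",round(x,1),round(y,1),"size",round(a,1),round(b,1),"ang",round(t,1),"area",round(cv2.contourArea(w.astype(np.float32))))
E
python3 - <<'E'
from h import *
c=camera("top");im=c["image"];hsv=cv2.cvtColor(im,cv2.COLOR_BGR2HSV)
for p in [(284,144),(373,140),(283,190),(372,189),(332,187),(190,153),(150,160),(160,175),(300,215)]:print(p,hsv[p[1],p[0]])
m=cv2.inRange(hsv,(15,70,150),(35,255,255));m[:,:255]=0;m[:118]=0;m[235:]=0
blobs(c,m,.045,60)
print("dishes")
m=cv2.inRange(hsv,(0,0,0),(180,110,115));m[:,:118]=0;m[:,226:]=0;m[:122]=0;m[232:]=0
blobs(c,m,.018,150)
m=cv2.inRange(hsv,(5,60,80),(25,255,255));m[:,:118]=0;m[:,228:]=0;m[:118]=0;m[235:]=0
blobs(c,m,.016,3000)
cv2.imwrite("pics/m.png",cv2.resize(im[110:240,110:410],None,fx=2.6,fy=2.6,interpolation=cv2.INTER_CUBIC))
E
```

```text
(284, 144) [ 21 113 201]
(373, 140) [ 21 113 201]
(283, 190) [ 21 109 201]
(372, 189) [ 21 110 201]
(332, 187) [ 21 109 201]
(190, 153) [15 17 92]
(150, 160) [15 16 94]
(160, 175) [ 17 107 140]
(300, 215) [ 24   8 166]
[283. 190.] c 488.7 -99.8 size 39.6 37.6 ang 89.3 area 1181
[372. 189.] c 488.3 -318.6 size 57.2 57.0 ang 92.6 area 2993
[331. 187.] c 494.2 -215.0 size 60.2 41.3 ang 29.8 area 1903
[329. 144.] c 600.0 -217.3 size 66.2 54.1 ang 123.4 area 2388
[373. 143.] c 604.6 -327.6 size 64.3 61.9 ang 177.5 area 3081
[284. 143.] c 606.4 -103.1 size 87.5 39.1 ang 150.1 area 3166
dishes
[154. 201.] c 467.3 232.8 size 65.6 62.2 ang 89.4 area 3217
[195. 194.] c 484.3 125.0 size 83.5 83.1 ang 98.8 area 6498
[139. 172.] c 535.5 245.5 size 203.0 119.3 ang 8.6 area 7611
[190. 153.] c 592.3 141.7 size 91.0 86.9 ang 0.7 area 6084
[172. 178.] c 531.1 188.1 size 252.8 252.6 ang 98.5 area 62466
```

View pics/m.png

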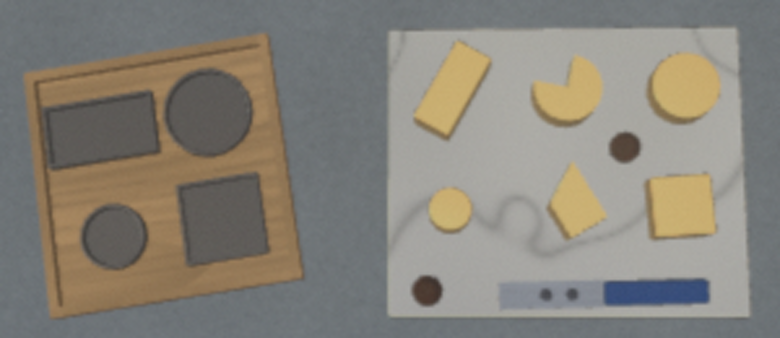

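```bash
cat > go.py <<'E'
# print remaining move in tool units: go.py x y z [jaw_deg]  (mm)
import sys
from h import *
s=readout.read_state();T=rot(s["ee_rot"]);a=[float(v) for v in sys.argv[1:]]
d=T.T@(np.array(a[:3])/1000-s["tcp_pos"])/.03
print("t",round(s["time_s"],2),"tcp",(s["tcp_pos"]*1000).round(1),"jaw",round(yaw(s),1),"gap",round(s["finger_gap"]*1000,1),"F",round(s["finger_force"],1),"shift units",d.round(2),end=" ")
if len(a)>3: print("roll",round(-(((a[3]-yaw(s)+90)%180)-90)/5,2),"(shift is before roll)")
E
python3 -m jog '{"increments": [[[0.97,-0.23,0.21],0],[[0.97,-0.23,0.21],0],[[0.97,-0.23,0.21],0],[[0.97,-0.23,0.21],0],[[0.97,-0.23,0.21],0],[[0.97,-0.23,0.21],0],[[0.97,-0.23,0.21],0],[[0.97,-0.23,0.21],0]]}' -0.6
python3 -m jog '{"increments": [[[0.97,-0.23,0.21],0],[[0.97,-0.23,0.21],0],[[0.97,-0.23,0.21],0],[[0.97,-0.23,0.21],0],[[0,0,0],0.9],[[0,0,0],0.9],[[0,0,0],0.8],[[0,0,0],0.8]]}'
python3 go.py 488.3 -318.6 120 92.6
python3 - <<'E'
from h import *
s=readout.read_state();c=camera("wrist");cv2.imwrite("pics/w0.png",c["image"]);print(c["mount"],c["fov_y"])
hsv=cv2.cvtColor(c["image"],cv2.COLOR_BGR2HSV)
m=cv2.inRange(hsv,(15,70,170),(35,255,255));blobs(c,m,.045,800,s)
E
```

```text
time_s: 1.15
tcp_pos: [0.3878, -0.3855, 0.1454]
ee_rot: [-0.0, 0.985, 0.173, -0.0]
force: [-0.1, -0.4, 0.0]
finger_gap: 0.0741
finger_force: 0.0
time_s: 2.15
tcp_pos: [0.4871, -0.3205, 0.1203]
ee_rot: [-0.0, 1.0, 0.024, -0.0]
force: [-0.0, -0.0, -0.2]
finger_gap: 0.0745
finger_force: 0.0
t 2.15 tcp [ 487.1 -320.5  120.3] jaw -87.3 gap 74.5 F 0.0 shift units [ 0.04 -0.06  0.01] roll 0.03 (shift is before roll)
[[ 4.19189229e-04  9.66976537e-01  2.54865066e-01  6.90237261e-02]
 [ 9.99999604e-01 -6.05349069e-04  6.51989249e-04 -2.60873095e-04]
 [ 7.84740637e-04  2.54864692e-01 -9.66976408e-01 -1.88097776e-01]
 [ 0.00000000e+00  0.00000000e+00  0.00000000e+00  1.00000000e+00]] 71.6818381640934
[257. 187.] c 486.9 -319.1 size 57.0 56.1 ang 92.8 area 3124
[ 38. 179.] c 484.8 -96.6 size 40.2 39.7 ang 41.0 area 1257
[157. 181.] c 491.2 -213.0 size 62.1 41.0 ang 29.6 area 1992
[272.  66.] c 602.3 -328.1 size 63.3 63.2 ang 92.7 area 3180
[150.  62.] c 598.1 -218.0 size 65.8 55.3 ang 121.9 area 2470
[24. 49.] c 604.6 -101.5 size 87.2 39.7 ang 149.7 area 3025
```

View pics/w0.png

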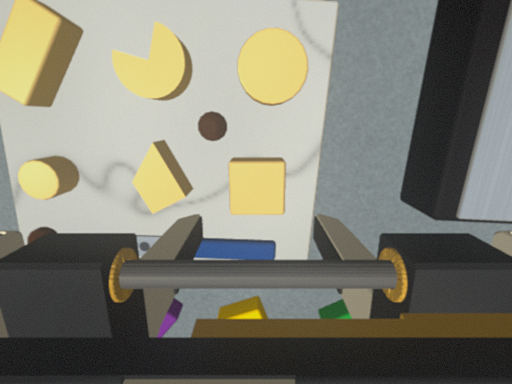

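The wrist view shows the square at (257,187) between the open fingers, with its neighbours clear. Both cameras agree within 2 mm.

```bash
python3 -m jog '{"increments": [[[0.02,-0.05,0.9],0],[[0,0,0.9],0],[[0,0,0.7],0],[[0,0,0.27],0],[[0,0,0],0]]}'
python3 go.py 487.6 -319 37 92.6
python3 -m jog '{"increments": [[[0,0,0],0],[[0,0,0],0],[[0,0,0],0],[[0,0,0],0]]}' 1
python3 -m jog '{"increments": [[[0,0,-0.5],0],[[0,0,-1],0],[[0,0,-1],0],[[0,0,0],0]]}'
python3 go.py 484.8 125.6 110 98.5
```

```text
time_s: 2.82
tcp_pos: [0.4877, -0.3191, 0.0374]
ee_rot: [-0.0, 1.0, 0.025, -0.0]
force: [0.2, -1.0, 1.1]
finger_gap: 0.0743
finger_force: 0.0
t 2.83 tcp [ 487.7 -319.1   37.4] jaw -87.1 gap 74.3 F 0.0 shift units [-0.   -0.    0.01] roll 0.06 (shift is before roll)
time_s: 3.32
tcp_pos: [0.4878, -0.3192, 0.0376]
ee_rot: [0.0, 1.0, 0.025, 0.0]
force: [0.5, 0.2, -0.8]
finger_gap: 0.0393
finger_force: 0.0
time_s: 3.82
tcp_pos: [0.4889, -0.32, 0.1154]
ee_rot: [0.002, 1.0, 0.025, 0.002]
force: [-0.5, -0.5, -0.7]
finger_gap: 0.0014
finger_force: 0.0
t 3.83 tcp [ 488.9 -320.   115.4] jaw -87.1 gap 1.4 F 0.0 shift units [  0.61 -14.84   0.13] roll -1.13 (shift is before roll)
```

```bash
python3 - <<'E'
from h import *
s=readout.read_state();c=camera("wrist");cv2.imwrite("pics/w1.png",c["image"])
hsv=cv2.cvtColor(c["image"],cv2.COLOR_BGR2HSV)
m=cv2.inRange(hsv,(15,70,170),(35,255,255));blobs(c,m,.045,800,s)
c=camera("scene");cv2.imwrite("pics/s1.png",cv2.resize(c["image"][100:260,100:320],None,fx=3,fy=3))
E
```

```text
[257. 190.] c 486.7 -319.0 size 56.8 56.4 ang 92.9 area 3011
[ 34. 183.] c 484.3 -96.9 size 40.6 40.2 ang 172.1 area 1262
[155. 184.] c 490.7 -213.1 size 61.6 41.0 ang 30.0 area 1991
[272.  67.] c 602.2 -327.2 size 64.5 63.4 ang 137.3 area 3177
[149.  64.] c 597.7 -217.7 size 65.7 55.5 ang 122.5 area 2471
[22. 50.] c 603.9 -101.5 size 87.5 40.1 ang 149.9 area 2869
```

View pics/w1.png

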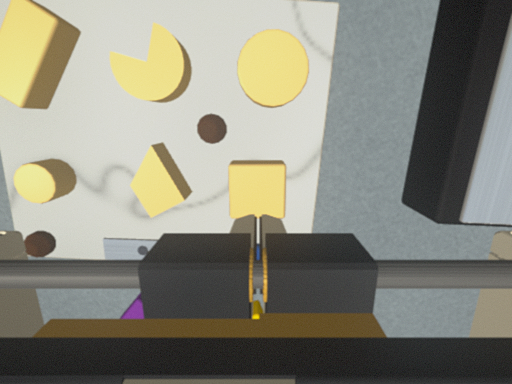

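View pics/s1.png

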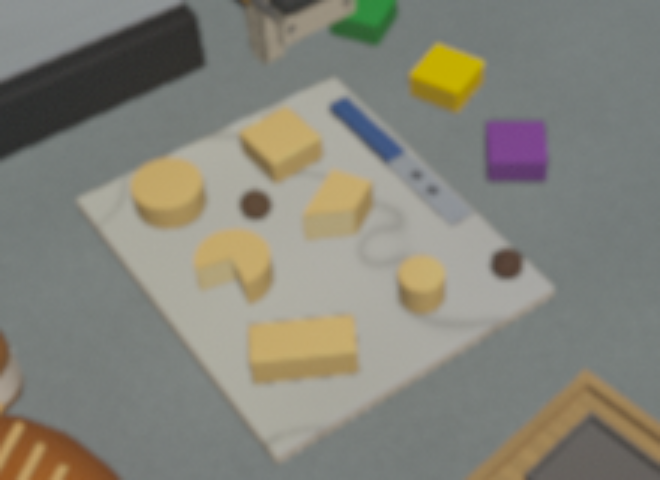

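```bash
python3 - <<'E'
from h import *
s=readout.read_state();T=rot(s["ee_rot"]);print(s["tcp_pos"],T[:,2])
c=camera("wrist");print("wrist tip",cast(c,(258,216),s["tcp_pos"][2]-.011,s))
c2=camera("scene");print("scene tip",cast(c2,(190,118),s["tcp_pos"][2]-.011), "green",cast(c2,(221,104),.03))
c3=camera("top");print("green top",cast(c3,(428,265),.03));cv2.imwrite("pics/t2.png",cv2.resize(c3["image"][110:384,250:512],None,fx=2,fy=2))
E
```

```text
[ 0.48764121 -0.31905208  0.11251454] [ 1.48629220e-04 -1.37515368e-04 -9.99999979e-01]
wrist tip [[ 0.48153925 -0.31923395]]
scene tip [[ 0.46537161 -0.3578597 ]] green [[ 0.31038864 -0.43323805]]
green top [[ 0.30163217 -0.44759206]]
```

View pics/t2.png

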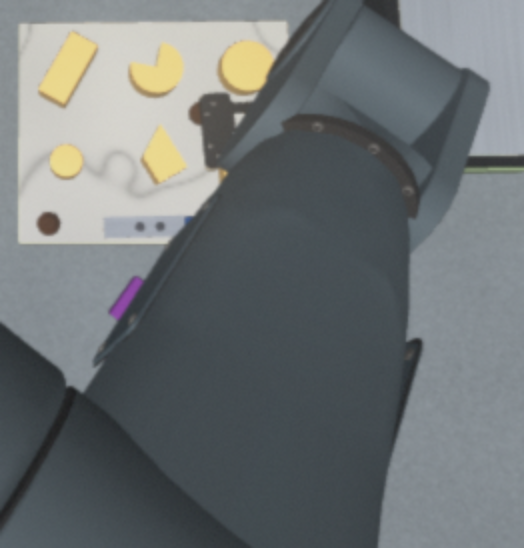

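The fingers closed on air above the square, and nothing moved. Both the scene and wrist views put the real fingertips about 25 mm behind the TCP, not 11 mm ahead. I'll reopen and check this with the fingers apart before going lower.

```bash
python3 -m jog '{"increments": [[[0,0,0],0],[[0,0,0],0],[[0,0,0],0],[[0,0,0],0],[[0,0,0],0],[[0,0,0],0],[[0,0,0],0],[[0,0,0],0]]}' -0.6
python3 - <<'E'
from h import *
s=readout.read_state();c=camera("wrist");print(s["tcp_pos"],s["finger_gap"],c["cx"],c["cy"])
cv2.imwrite("pics/w2.png",cv2.resize(c["image"][180:270,120:400],None,fx=2.8,fy=2.8,interpolation=cv2.INTER_CUBIC))
f=192/np.tan(np.radians(c["fov_y"]/2));M=np.array(c["mount"])
for L in (11,0,-10,-20,-25,-30):
    o=[]
    for P in ((.0075,-s["finger_gap"]/2,L/1000),(.0075,s["finger_gap"]/2,L/1000)):
        q=M[:3,:3].T@(np.array(P)-M[:3,3]);o+=[c["cx"]-f*q[0]/q[2],c["cy"]+f*q[1]/q[2]]
    print(L,np.round(o,1))
E
```

```text
time_s: 5.08
tcp_pos: [0.4877, -0.3192, 0.1124]
ee_rot: [0.0, 1.0, 0.025, -0.0]
force: [0.2, -0.1, 0.2]
finger_gap: 0.073
finger_force: 0.0
[ 0.48774662 -0.31915878  0.11242568] 0.07295935700341492 257.66920444862404 188.49121869483204
11 [211.6 199.6 304.8 199.7]
0 [209.1 204.  307.3 204.1]
-10 [206.6 208.4 309.8 208.5]
-20 [203.8 213.3 312.6 213.4]
-25 [202.3 215.9 314.2 216. ]
-30 [200.7 218.7 315.8 218.8]
```

View pics/w2.png

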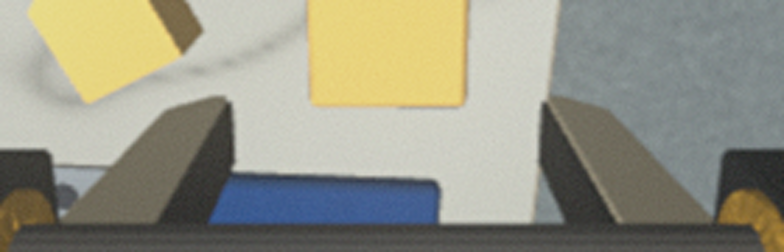

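The inner corners at about (203,216) and (314,217) put the tips 24.5 mm behind the TCP. I'll use tip z = TCP z + 24.5 mm, so I pick at TCP z about 2 and place at about -3.

```bash
python3 -m jog '{"increments": [[[0,0,0.9],0],[[0,0,0.9],0],[[0,0,0.9],0],[[0,0,0.6],0],[[0,0,0.38],0],[[0,0,0],0]]}'
python3 -m jog '{"increments": [[[0,0,0],0],[[0,0,0],0],[[0,0,0],0],[[0,0,0],0]]}' 1
python3 -m jog '{"increments": [[[0,0,-0.5],0],[[0,0,-1],0],[[0,0,-1],0],[[0,0,-0.2],0],[[0,0,0],0]]}'
python3 go.py 484.8 125.6 80 98.5
```

```text
time_s: 5.88
tcp_pos: [0.4876, -0.319, 0.0017]
ee_rot: [-0.0, 1.0, 0.025, -0.0]
force: [-0.3, -0.4, 0.1]
finger_gap: 0.0743
finger_force: 0.0
time_s: 6.38
tcp_pos: [0.4881, -0.3194, 0.0027]
ee_rot: [0.0, 1.0, 0.025, 0.0]
force: [-0.7, 0.2, 6.1]
finger_gap: 0.0576
finger_force: 30.0
time_s: 7.0
tcp_pos: [0.4876, -0.319, 0.0829]
ee_rot: [0.0, 1.0, 0.025, 0.0]
force: [-0.3, -0.4, -1.5]
finger_gap: 0.0576
finger_force: 30.0
t 7.0 tcp [ 487.6 -319.    82.9] jaw -87.1 gap 57.6 F 30.0 shift units [  0.65 -14.81   0.1 ] roll -1.13 (shift is before roll)
```

```bash
python3 -m jog '{"increments": [[[0.04,-0.99,0],0],[[0.04,-0.99,0],0],[[0.04,-0.99,0],0],[[0.04,-0.99,0],0],[[0.04,-0.99,0],0],[[0.04,-0.99,0],0],[[0.04,-0.99,0],0],[[0.04,-0.99,0],0]]}'
python3 -m jog '{"increments": [[[0.04,-0.99,0],0],[[0.04,-0.99,0],0],[[0.04,-0.99,0],0],[[0.04,-0.99,0],0],[[0.04,-0.99,0],0],[[0.04,-0.99,0],0],[[0.04,-0.95,0],-0.6],[[0,0,0],-0.5]]}'
python3 -m jog '{"increments": [[[0,0,0],0],[[0,0,0],0]]}'
python3 go.py 484.8 125.6 -2.5 98.5
python3 - <<'E'
from h import *
s=readout.read_state();c=camera("wrist");cv2.imwrite("pics/w3.png",c["image"]);np.save("w3.npy",s["tcp_pos"])
hsv=cv2.cvtColor(c["image"],cv2.COLOR_BGR2HSV)
m=cv2.inRange(hsv,(0,0,0),(180,60,115));blobs(c,m,.018,1500,s)
E
```

```text
time_s: 8.0
tcp_pos: [0.4846, -0.0802, 0.0818]
ee_rot: [-0.0, 1.0, 0.025, -0.001]
force: [0.1, -0.1, -1.0]
finger_gap: 0.0579
finger_force: 30.0
time_s: 9.0
tcp_pos: [0.4826, 0.1269, 0.0818]
ee_rot: [0.0, 0.997, 0.075, -0.001]
force: [-0.1, -1.0, -0.7]
finger_gap: 0.0577
finger_force: 30.0
time_s: 9.25
tcp_pos: [0.4832, 0.1252, 0.0825]
ee_rot: [0.0, 0.997, 0.072, -0.001]
force: [-0.4, 0.7, -0.2]
finger_gap: 0.0575
finger_force: 30.0
t 9.25 tcp [483.2 125.2  82.5] jaw -81.7 gap 57.5 F 30.0 shift units [ 0.06 -0.01  2.83] roll -0.04 (shift is before roll)
[416. 277.] c 414.7 -70.8 size 174.6 102.4 ang 98.3 area 12205
[203. 324.] c 340.4 108.0 size 622.7 198.0 ang 98.4 area 55682
```

View pics/w3.png

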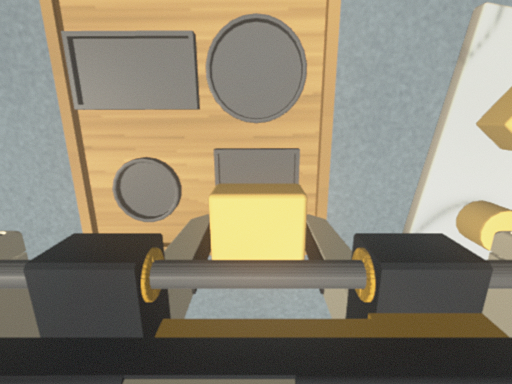

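The square is held level. The view shows the big round dish at (257,69), the small one at (147,189), the brick dish at (134,70) and the far edge of the square dish at row 149, columns 215–299.

```bash
python3 - <<'E'
from h import *
s=readout.read_state();c=camera("wrist")
for n,p in dict(bigL=(207,69),bigR=(306,69),bigT=(257,15),bigB=(257,122),smL=(114,189),smR=(181,189),smT=(147,157),smB=(147,221),brTL=(64,31),brTR=(195,31),brBR=(198,110),brBL=(75,109),sqTL=(215,149),sqTR=(299,149)).items(): print(n,(cast(c,p,.018,s)[0]*1000).round(1))
E
```

```text
bigL [586.6 185.8]
bigR [599.2  99.8]
bigT [634.4 148.4]
bigB [548.2 135.9]
smL [464.6 265.9]
smR [474.1 200.6]
smT [501. 235.]
smB [435.4 232.4]
brTL [598.8 309.1]
brTR [614.9 198.8]
brBR [550.9 190.6]
brBL [535.6 301.7]
sqTL [518.  171.6]
sqTR [529.5  93. ]
```

```bash
python3 -m jog '{"increments": [[[0.03,0,0.9],0],[[0,0,0.9],0],[[0,0,0.7],0],[[0,0,0.25],0],[[0,0,0.06],0],[[0,0,0],0]]}'
python3 go.py 484.2 126 -3 98.5
```

```text
time_s: 10.1
tcp_pos: [0.4848, 0.1256, -0.0007]
ee_rot: [-0.0, 0.997, 0.073, 0.0]
force: [-1.6, 0.6, -1.0]
finger_gap: 0.0576
finger_force: 30.0
t 10.1 tcp [484.8 125.6  -0.7] jaw -81.6 gap 57.6 F 30.0 shift units [-0.02 -0.01  0.08] roll -0.03 (shift is before roll)
```

```bash
python3 -m jog '{"increments": [[[0,0,0.05],0],[[0,0,0],0]]}'
python3 -m jog '{"increments": [[[0,0,0],0],[[0,0,0],0],[[0,0,0],0]]}' -0.5
python3 -m jog '{"increments": [[[0,0,-0.4],0],[[0,0,-0.9],0],[[0,0,-0.9],0],[[0,0,-0.9],0]]}' -0.72
python3 go.py 603.4 -327.6 92 98.5
python3 - <<'E'
from h import *
s=readout.read_state();c=camera("wrist")
hsv=cv2.cvtColor(c["image"],cv2.COLOR_BGR2HSV)
m=cv2.inRange(hsv,(15,90,170),(28,255,255));m[:140]=0;m[:,:200]=0;m[:,330:]=0;m[257:]=0;blobs(c,m,.040,800,s)
E
```

```text
time_s: 10.35
tcp_pos: [0.4848, 0.1257, -0.0023]
ee_rot: [-0.0, 0.997, 0.073, 0.001]
force: [-0.3, 0.6, 3.8]
finger_gap: 0.0574
finger_force: 30.0
time_s: 10.72
tcp_pos: [0.4843, 0.1256, -0.0028]
ee_rot: [-0.0, 0.997, 0.073, -0.0]
force: [-0.1, 0.1, -0.1]
finger_gap: 0.0694
finger_force: 0.0
time_s: 11.22
tcp_pos: [0.4844, 0.1256, 0.0919]
ee_rot: [-0.0, 0.997, 0.073, 0.0]
force: [0.7, 1.1, -0.5]
finger_gap: 0.0799
finger_force: 0.0
t 11.22 tcp [484.4 125.6  91.9] jaw -81.6 gap 79.9 F 0.0 shift units [ 1.73 15.52 -0.  ] roll -0.03 (shift is before roll)
[257. 194.] c 483.0 126.3 size 57.7 56.8 ang 98.4 area 3200
[257. 187.] c 489.4 127.8 size 78.2 77.3 ang 8.5 area 5909
[267. 207.] c 480.8 122.6 size 120.9 109.0 ang 98.4 area 11915
```

The square sits at (483,126), within 2 mm of its dish centre. Next is the big round.

```bash
python3 -m jog '{"increments": [[[0.11,0.97,0],0],[[0.11,0.97,0],0],[[0.11,0.97,0],0],[[0.11,0.97,0],0],[[0.11,0.97,0],0],[[0.11,0.97,0],0],[[0.11,0.97,0],0],[[0.11,0.97,0],0]]}'
python3 -m jog '{"increments": [[[0.11,0.97,0],0],[[0.11,0.97,0],0],[[0.11,0.97,0],0],[[0.11,0.97,0],0],[[0.11,0.97,0],0],[[0.11,0.97,0],0],[[0.11,0.97,0],0],[[0.08,0.97,0],0]]}'
python3 -m jog '{"increments": [[[0,0,0],0]]}'
python3 go.py 603.2 -327.8 2 98.5
python3 - <<'E'
from h import *
s=readout.read_state();c=camera("wrist")
hsv=cv2.cvtColor(c["image"],cv2.COLOR_BGR2HSV)
m=cv2.inRange(hsv,(15,70,170),(35,255,255));blobs(c,m,.045,800,s)
E
```

```text
time_s: 12.28
tcp_pos: [0.5445, -0.1018, 0.0906]
ee_rot: [0.0, 0.997, 0.073, 0.0]
force: [1.0, 1.0, 0.7]
finger_gap: 0.0798
finger_force: 0.0
time_s: 13.28
tcp_pos: [0.6036, -0.3283, 0.0905]
ee_rot: [-0.0, 0.997, 0.073, 0.0]
force: [0.0, 0.3, -0.0]
finger_gap: 0.0806
finger_force: 0.0
time_s: 13.4
tcp_pos: [0.6034, -0.3289, 0.0902]
ee_rot: [0.0, 0.997, 0.072, 0.0]
force: [0.2, 1.1, -0.2]
finger_gap: 0.0802
finger_force: 0.0
t 13.4 tcp [ 603.4 -328.9   90.2] jaw -81.7 gap 80.2 F 0.0 shift units [-0.   -0.04  2.94] roll -0.05 (shift is before roll)
[257. 195.] c 603.1 -327.2 size 63.9 63.2 ang 10.1 area 3149
[134. 182.] c 598.2 -217.3 size 65.7 55.1 ang 123.0 area 2492
[ 13. 157.] c 603.1 -100.9 size 87.1 39.3 ang 149.9 area 1889
```

```bash
python3 -m jog '{"increments": [[[0,-0.05,0.9],0],[[0,0,0.9],0],[[0,0,0.8],0],[[0,0,0.34],0],[[0,0,0],0]]}'
python3 -m jog '{"increments": [[[0,0,0],0],[[0,0,0],0],[[0,0,0],0]]}' 1
python3 -m jog '{"increments": [[[0,0,-0.5],0],[[0,0,-1],0],[[0,0,-1],0],[[0,0,-0.2],0]]}'
python3 go.py 593 142 80 98.5
```

```text
time_s: 14.08
tcp_pos: [0.6032, -0.3253, 0.002]
ee_rot: [-0.0, 0.997, 0.073, -0.0]
force: [-0.2, 0.5, 0.3]
finger_gap: 0.0799
finger_force: 0.0
time_s: 14.45
tcp_pos: [0.6039, -0.3263, 0.0032]
ee_rot: [0.001, 0.997, 0.073, 0.001]
force: [-0.7, 0.3, 6.8]
finger_gap: 0.0654
finger_force: 30.0
time_s: 14.95
tcp_pos: [0.6042, -0.3265, 0.0857]
ee_rot: [0.001, 0.997, 0.073, 0.001]
force: [0.6, -0.5, -0.3]
finger_gap: 0.0655
finger_force: 30.0
t 14.95 tcp [ 604.2 -326.5   85.7] jaw -81.6 gap 65.5 F 30.0 shift units [  1.9  -15.51   0.16] roll -0.03 (shift is before roll)
```

```bash
python3 -m jog '{"increments": [[[0.12,-0.97,0],0],[[0.12,-0.97,0],0],[[0.12,-0.97,0],0],[[0.12,-0.97,0],0],[[0.12,-0.97,0],0],[[0.12,-0.97,0],0],[[0.12,-0.97,0],0],[[0.12,-0.97,0],0]]}'
python3 -m jog '{"increments": [[[0.12,-0.97,0],0],[[0.12,-0.97,0],0],[[0.12,-0.97,0],0],[[0.12,-0.97,0],0],[[0.12,-0.97,0],0],[[0.12,-0.97,0],0],[[0.12,-0.97,0],0],[[0.1,-0.95,0],0]]}'
python3 -m jog '{"increments": [[[0,0,0],0],[[0,0,0],0]]}'
python3 go.py 593 142 -2.5 98.5
```

```text
time_s: 15.95
tcp_pos: [0.5972, -0.0904, 0.0822]
ee_rot: [-0.0, 0.997, 0.073, -0.001]
force: [1.3, -0.4, -0.8]
finger_gap: 0.0651
finger_force: 30.0
time_s: 16.95
tcp_pos: [0.5913, 0.1432, 0.0822]
ee_rot: [0.0, 0.997, 0.073, -0.001]
force: [0.7, -0.0, -0.7]
finger_gap: 0.0652
finger_force: 30.0
time_s: 17.2
tcp_pos: [0.5917, 0.1417, 0.0826]
ee_rot: [0.0, 0.997, 0.073, -0.0]
force: [0.6, -0.7, -1.2]
finger_gap: 0.0649
finger_force: 30.0
t 17.2 tcp [591.7 141.7  82.6] jaw -81.6 gap 64.9 F 30.0 shift units [ 0.05 -0.    2.84] roll -0.03 (shift is before roll)
```

```bash
python3 -m jog '{"increments": [[[0.03,0,0.9],0],[[0,0,0.9],0],[[0,0,0.7],0],[[0,0,0.25],0],[[0,0,0.06],0],[[0,0,0.03],0],[[0,0,0],0]]}'
python3 go.py 593 142 -2.5 98.5
```

```text
time_s: 18.08
tcp_pos: [0.5932, 0.1425, -0.0015]
ee_rot: [-0.0, 0.997, 0.073, 0.0]
force: [-0.4, -0.3, -1.1]
finger_gap: 0.0655
finger_force: 30.0
t 18.07 tcp [593.2 142.5  -1.5] jaw -81.6 gap 65.5 F 30.0 shift units [-0.01  0.02  0.03] roll -0.03 (shift is before roll)
```

```bash
python3 -m jog '{"increments": [[[0,0,0.04],0],[[0,0,0],0]]}'
python3 -m jog '{"increments": [[[0,0,0],0],[[0,0,0],0],[[0,0,0],0]]}' -0.62
python3 -m jog '{"increments": [[[0,0,-0.4],0],[[0,0,-0.9],0],[[0,0,-0.9],0],[[0,0,-0.9],0]]}'
python3 go.py 487.5 -98.5 92 98.5
python3 - <<'E'
from h import *
s=readout.read_state();c=camera("wrist")
hsv=cv2.cvtColor(c["image"],cv2.COLOR_BGR2HSV)
m=cv2.inRange(hsv,(15,90,170),(28,255,255));m[:140]=0;m[:,:200]=0;m[:,330:]=0;m[257:]=0;blobs(c,m,.040,800,s)
E
```

```text
time_s: 18.32
tcp_pos: [0.5933, 0.1426, -0.0019]
ee_rot: [0.0, 0.997, 0.073, 0.001]
force: [-5.2, -1.0, 11.2]
finger_gap: 0.065
finger_force: 30.0
time_s: 18.7
tcp_pos: [0.5929, 0.1425, -0.0034]
ee_rot: [0.0, 0.997, 0.073, 0.0]
force: [-0.9, 0.3, -0.1]
finger_gap: 0.0754
finger_force: 0.0
time_s: 19.2
tcp_pos: [0.593, 0.1425, 0.0913]
ee_rot: [-0.0, 0.997, 0.073, 0.0]
force: [-0.2, 0.5, 0.1]
finger_gap: 0.0751
finger_force: 0.0
t 19.2 tcp [593.  142.5  91.3] jaw -81.6 gap 75.1 F 0.0 shift units [-4.65  7.44 -0.03] roll -0.03 (shift is before roll)
[257. 194.] c 592.5 143.1 size 64.9 64.3 ang 98.4 area 3275
[258. 188.] c 597.7 143.8 size 82.9 82.9 ang 140.7 area 5403
[265. 196.] c 586.9 138.9 size 121.6 114.3 ang 98.4 area 11693
```

The big round is placed. Next is the small round.

```bash
python3 -m jog '{"increments": [[[-0.58,0.93,0],0],[[-0.58,0.93,0],0],[[-0.58,0.93,0],0],[[-0.58,0.93,0],0],[[-0.58,0.93,0],0],[[-0.58,0.93,0],0],[[-0.58,0.93,0],0],[[-0.58,0.93,0],0]]}' -0.32
python3 -m jog '{"increments": [[[0,0,0],0],[[0,0,0],0]]}'
python3 go.py 487.5 -99 2 98.5
python3 - <<'E'
from h import *
s=readout.read_state();c=camera("wrist")
hsv=cv2.cvtColor(c["image"],cv2.COLOR_BGR2HSV)
m=cv2.inRange(hsv,(15,70,170),(35,255,255));blobs(c,m,.049,600,s)
E
```

```text
time_s: 20.25
tcp_pos: [0.4872, -0.0995, 0.0899]
ee_rot: [0.0, 0.997, 0.073, 0.0]
force: [0.9, -0.3, 0.3]
finger_gap: 0.062
finger_force: 0.0
time_s: 20.5
tcp_pos: [0.4879, -0.0982, 0.0898]
ee_rot: [-0.0, 0.997, 0.073, 0.0]
force: [-0.5, 0.2, -1.0]
finger_gap: 0.0616
finger_force: 0.0
t 20.5 tcp [487.9 -98.2  89.8] jaw -81.6 gap 61.6 F 0.0 shift units [-0.02  0.02  2.93] roll -0.03 (shift is before roll)
[258. 200.] c 485.7 -98.7 size 40.0 39.9 ang 86.2 area 1229
[386. 205.] c 495.8 -208.6 size 70.9 45.2 ang 30.1 area 2246
[ 22. 167.] c 486.7 112.6 size 53.7 45.9 ang 8.4 area 2075
[418.  86.] c 597.5 -214.1 size 64.9 55.3 ang 123.2 area 2739
[286.  58.] c 602.9 -102.6 size 86.7 39.1 ang 149.8 area 3287
[ 59. 152.] c 523.5 95.5 size 183.3 105.8 ang 8.4 area 6214
[ 8. 36.] c 587.4 110.8 size 51.6 16.0 ang 174.5 area 608
```

```bash
python3 -m jog '{"increments": [[[-0.05,0.02,0.9],0],[[0,0,0.9],0],[[0,0,0.8],0],[[0,0,0.34],0],[[0,0,0],0]]}'
python3 -m jog '{"increments": [[[0,0,0],0],[[0,0,0],0],[[0,0,0],0],[[0,0,0],0]]}' 1
python3 -m jog '{"increments": [[[0,0,-0.5],0],[[0,0,-1],0],[[0,0,-1],0],[[0,0,-0.2],0],[[0,0,0],0]]}'
python3 go.py 469 233.8 82 98.5
```

```text
time_s: 21.18
tcp_pos: [0.4863, -0.0989, 0.0013]
ee_rot: [-0.0, 0.997, 0.073, -0.0]
force: [0.4, 0.1, -0.2]
finger_gap: 0.0611
finger_force: 0.0
time_s: 21.68
tcp_pos: [0.4867, -0.0995, 0.002]
ee_rot: [0.0, 0.997, 0.073, 0.0]
force: [-1.1, 0.6, 6.9]
finger_gap: 0.0413
finger_force: 30.0
time_s: 22.3
tcp_pos: [0.4861, -0.0994, 0.0824]
ee_rot: [0.0, 0.997, 0.073, 0.0]
force: [0.5, -0.5, -0.4]
finger_gap: 0.0414
finger_force: 30.0
t 22.3 tcp [486.1 -99.4  82.4] jaw -81.6 gap 41.4 F 30.0 shift units [ 1.050e+00 -1.107e+01  1.000e-02] roll -0.03 (shift is before roll)
```

```bash
python3 -m jog '{"increments": [[[0.09,-0.93,0],0],[[0.09,-0.93,0],0],[[0.09,-0.93,0],0],[[0.09,-0.93,0],0],[[0.09,-0.93,0],0],[[0.09,-0.93,0],0],[[0.09,-0.93,0],0],[[0.09,-0.93,0],0]]}'
python3 -m jog '{"increments": [[[0.09,-0.93,0],0],[[0.09,-0.93,0],0],[[0.09,-0.93,0],0],[[0.06,-0.84,0],0],[[0,0,0],0],[[0,0,0],0],[[0,0,0],0]]}'
python3 go.py 468.7 233.8 -2.5 98.5
```

```text
time_s: 23.3
tcp_pos: [0.4743, 0.1254, 0.0812]
ee_rot: [0.0, 0.997, 0.073, -0.001]
force: [-0.1, -0.3, -0.7]
finger_gap: 0.0415
finger_force: 30.0
time_s: 24.18
tcp_pos: [0.469, 0.2329, 0.0821]
ee_rot: [0.0, 0.997, 0.073, -0.0]
force: [-0.2, -0.0, -0.7]
finger_gap: 0.0414
finger_force: 30.0
t 24.18 tcp [469.  232.9  82.1] jaw -81.7 gap 41.4 F 30.0 shift units [-0.   -0.03  2.82] roll -0.04 (shift is before roll)
```

```bash
python3 -m jog '{"increments": [[[0,-0.02,0.9],0],[[0,0,0.9],0],[[0,0,0.7],0],[[0,0,0.25],0],[[0,0,0.05],0],[[0,0,0],0],[[0,0,0],0]]}'
python3 go.py 468.7 233.8 -3 98.5
```

```text
time_s: 25.05
tcp_pos: [0.4694, 0.2345, -0.0009]
ee_rot: [-0.0, 0.997, 0.073, 0.001]
force: [0.4, -0.1, -0.1]
finger_gap: 0.041
finger_force: 30.0
t 25.05 tcp [469.4 234.5  -0.9] jaw -81.6 gap 41.0 F 30.0 shift units [-0.03  0.02  0.07] roll -0.03 (shift is before roll)
```

```bash
python3 -m jog '{"increments": [[[0,0,0.06],0],[[0,0,0],0]]}'
python3 -m jog '{"increments": [[[0,0,0],0],[[0,0,0],0],[[0,0,0],0]]}' -0.2
python3 -m jog '{"increments": [[[0,0,-0.4],0],[[0,0,-0.9],0],[[0,0,-0.9],0],[[0,0,-0.9],0]]}'
python3 go.py 604.3 -102.5 92 60
python3 - <<'E'
from h import *
s=readout.read_state();c=camera("wrist")
hsv=cv2.cvtColor(c["image"],cv2.COLOR_BGR2HSV)
m=cv2.inRange(hsv,(15,90,170),(28,255,255));m[:140]=0;m[:,:200]=0;m[:,330:]=0;m[257:]=0;blobs(c,m,.044,800,s)
E
```

```text
time_s: 25.3
tcp_pos: [0.4693, 0.2345, -0.0029]
ee_rot: [-0.0, 0.997, 0.073, 0.0]
force: [-0.8, -0.3, 4.0]
finger_gap: 0.0415
finger_force: 30.0
time_s: 25.68
tcp_pos: [0.4689, 0.2343, -0.0035]
ee_rot: [0.0, 0.997, 0.073, -0.0]
force: [0.2, 0.2, -0.6]
finger_gap: 0.0554
finger_force: 0.0
time_s: 26.18
tcp_pos: [0.469, 0.2344, 0.0913]
ee_rot: [-0.0, 0.997, 0.073, 0.0]
force: [0.2, 0.1, 1.0]
finger_gap: 0.0561
finger_force: 0.0
t 26.18 tcp [469.  234.4  91.3] jaw -81.6 gap 56.1 F 0.0 shift units [ 2.83 11.77 -0.02] roll 7.67 (shift is before roll)
[257. 195.] c 468.2 234.9 size 41.1 40.7 ang 84.1 area 1314
[257. 189.] c 474.1 236.5 size 60.3 59.5 ang 143.1 area 2841
[262. 186.] c 472.9 230.8 size 116.4 95.2 ang 98.4 area 9679
```

The small round is placed. Now the brick: move over it, then turn the jaws across its width.

```bash
python3 -m jog '{"increments": [[[0.235,0.98,0],0],[[0.235,0.98,0],0],[[0.235,0.98,0],0],[[0.235,0.98,0],0],[[0.235,0.98,0],0],[[0.235,0.98,0],0],[[0.235,0.98,0],0],[[0.235,0.98,0],0]]}' -0.3
python3 -m jog '{"increments": [[[0.235,0.98,0],0],[[0.235,0.98,0],0],[[0.235,0.98,0],0],[[0.235,0.98,0],0],[[0,0,0],0.96],[[0,0,0],0.96],[[0,0,0],0.96],[[0,0,0],0.96]]}'
python3 -m jog '{"increments": [[[0,0,0],0.96],[[0,0,0],0.96],[[0,0,0],0.96],[[0,0,0],0.96],[[0,0,0],0],[[0,0,0],0]]}'
python3 go.py 604.3 -102.5 2 60
python3 - <<'E'
from h import *
s=readout.read_state();c=camera("wrist")
hsv=cv2.cvtColor(c["image"],cv2.COLOR_BGR2HSV)
m=cv2.inRange(hsv,(15,70,170),(35,255,255));m[257:]=0;blobs(c,m,.049,600,s)
cv2.imwrite("pics/w5.png",c["image"])
E
```

```text
time_s: 27.22
tcp_pos: [0.5594, 0.0089, 0.09]
ee_rot: [0.0, 0.997, 0.073, 0.0]
force: [-0.2, 0.6, 0.1]
finger_gap: 0.0604
finger_force: 0.0
time_s: 28.22
tcp_pos: [0.604, -0.1024, 0.0899]
ee_rot: [0.0, 0.995, -0.096, 0.0]
force: [-0.1, 0.1, -0.6]
finger_gap: 0.0603
finger_force: 0.0
time_s: 28.98
tcp_pos: [0.604, -0.1024, 0.0898]
ee_rot: [-0.0, 0.966, -0.258, 0.0]
force: [0.8, -0.1, -0.3]
finger_gap: 0.0602
finger_force: 0.0
t 28.98 tcp [ 604.  -102.4   89.8] jaw -119.9 gap 60.2 F 0.0 shift units [ 0.01 -0.    2.93] roll 0.01 (shift is before roll)
[426. 226.] c 497.5 -221.6 size 62.3 21.6 ang 30.0 area 574
[258. 194.] c 604.3 -103.3 size 86.0 39.1 ang 150.0 area 3264
[371. 135.] c 601.3 -214.8 size 64.4 58.3 ang 131.2 area 2667
```

View pics/w5.png

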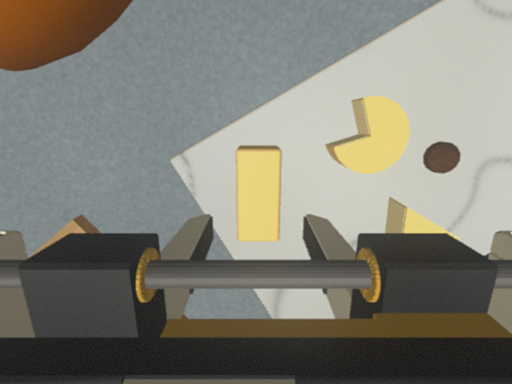

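The brick lies squarely between the fingers at (258,194).

```bash
python3 -m jog '{"increments": [[[0,0,0.9],0],[[0,0,0.9],0],[[0,0,0.8],0],[[0,0,0.34],0],[[0,0,0],0]]}'
python3 -m jog '{"increments": [[[0,0,0],0],[[0,0,0],0],[[0,0,0],0],[[0,0,0],0]]}' 1
python3 -m jog '{"increments": [[[0,0,-0.5],0],[[0,0,-1],0],[[0,0,-1],0],[[0,0,-0.2],0],[[0,0,0],0]]}'
python3 go.py 576 250.3 82 8.5
```

```text
time_s: 29.65
tcp_pos: [0.6039, -0.1023, 0.0013]
ee_rot: [-0.0, 0.966, -0.259, -0.0]
force: [0.0, -0.1, -0.1]
finger_gap: 0.0607
finger_force: 0.0
time_s: 30.15
tcp_pos: [0.6044, -0.1025, 0.0021]
ee_rot: [0.0, 0.966, -0.259, 0.0]
force: [-2.3, -1.1, 4.9]
finger_gap: 0.0397
finger_force: 30.0
time_s: 30.78
tcp_pos: [0.6039, -0.1023, 0.0823]
ee_rot: [-0.0, 0.966, -0.259, -0.0]
force: [0.2, -0.7, -1.5]
finger_gap: 0.0399
finger_force: 30.0
t 30.77 tcp [ 603.9 -102.3   82.3] jaw -120.0 gap 39.9 F 30.0 shift units [-6.69 -9.71  0.01] roll 10.29 (shift is before roll)
```

```bash
python3 -m jog '{"increments": [[[-0.67,-0.97,0],0],[[-0.67,-0.97,0],0],[[-0.67,-0.97,0],0],[[-0.67,-0.97,0],0],[[-0.67,-0.97,0],0],[[-0.67,-0.97,0],0],[[-0.67,-0.97,0],0],[[-0.67,-0.97,0],0]]}'
python3 -m jog '{"increments": [[[-0.67,-0.97,0],0],[[-0.66,-0.97,0],0],[[0,0,0],0.94],[[0,0,0],0.94],[[0,0,0],0.94],[[0,0,0],0.94],[[0,0,0],0.94],[[0,0,0],0.94]]}'
python3 -m jog '{"increments": [[[0,0,0],0.94],[[0,0,0],0.94],[[0,0,0],0.94],[[0,0,0],0.94],[[0,0,0],0.9],[[0,0,0],0],[[0,0,0],0]]}'
python3 go.py 576 250.3 -2.5 8.5
```

```text
time_s: 31.78
tcp_pos: [0.5803, 0.1806, 0.0809]
ee_rot: [0.001, 0.966, -0.259, -0.001]
force: [0.4, -0.7, -0.3]
finger_gap: 0.0398
finger_force: 30.0
time_s: 32.78
tcp_pos: [0.5779, 0.2408, 0.0807]
ee_rot: [-0.007, 0.878, -0.479, -0.008]
force: [-0.4, -0.6, -1.9]
finger_gap: 0.0402
finger_force: 30.0
time_s: 33.65
tcp_pos: [0.5842, 0.1736, 0.0698]
ee_rot: [-0.058, 0.799, -0.596, -0.055]
force: [0.0, -1.0, -0.4]
finger_gap: 0.0397
finger_force: 30.0
t 33.65 tcp [584.2 173.6  69.8] jaw -163.5 gap 39.7 F 30.0 shift units [-2.12 -0.4   2.79] roll 1.6 (shift is before roll)
```

Joint 6 hit its range turning this way, so the arm is off pose, though the brick is still held and high. The other half-turn gives the same grasp, so I'll roll back the long way.

```bash
python3 -m jog '{"increments": [[[0,0,0],-0.9],[[0,0,0],-0.9],[[0,0,0],-0.9],[[0,0,0],-0.9],[[0,0,0],-0.9],[[0,0,0],-0.9],[[0,0,0],0],[[0,0,0],0]]}'
python3 go.py 576 250.3 82 8.5; python3 -c "
from h import *
s=readout.read_state();print(s['joint_positions'].round(2),s['ee_rot'].round(3))"
```

```text
time_s: 34.65
tcp_pos: [0.5841, 0.1737, 0.0697]
ee_rot: [-0.069, 0.916, -0.393, -0.04]
force: [-0.1, 0.5, -1.6]
finger_gap: 0.04
finger_force: 30.0
t 34.65 tcp [584.1 173.7  69.7] jaw -136.8 gap 40.0 F 30.0 shift units [-2.06 -1.58  0.  ] roll 6.94 (shift is before roll)
[0.13 0.6  1.61 0.2  0.94 2.4 ] [-0.069  0.916 -0.393 -0.04 ]
```

Joint 6 is free again, but the tool axis is now tilted 9° toward +y, and rows can't command tilt. With the jaws at 8.5° they stay level, so only the brick's length is tilted. It can pivot flat in the pads on touching the dish floor. I'll turn on to that angle.

```bash
python3 -m jog '{"increments": [[[0,0,0],-1],[[0,0,0],-1],[[0,0,0],-1],[[0,0,0],-1],[[0,0,0],-1],[[0,0,0],-1],[[0,0,0],-1],[[0,0,0],-1]]}'
python3 -m jog '{"increments": [[[0,0,0],-1],[[0,0,0],-1],[[0,0,0],-1],[[0,0,0],-1],[[0,0,0],-1],[[0,0,0],-1],[[0,0,0],-1],[[0,0,0],-1]]}'
python3 -m jog '{"increments": [[[0,0,0],-1],[[0,0,0],-1],[[0,0,0],-1],[[0,0,0],-1],[[0,0,0],-1],[[0,0,0],-1],[[0,0,0],-1],[[0,0,0],-1]]}'
python3 -m jog '{"increments": [[[0,0,0],-1],[[0,0,0],-1],[[0,0,0],-1],[[0,0,0],-1],[[0,0,0],-1],[[0,0,0],0],[[0,0,0],0]]}'
python3 go.py 575.3 256 70 8.5; python3 -c "
from h import *
s=readout.read_state();print(s['joint_positions'].round(2),rot(s['ee_rot']).round(3))"
```

```text
time_s: 35.65
tcp_pos: [0.5842, 0.1735, 0.0697]
ee_rot: [-0.078, 0.995, -0.055, -0.014]
force: [-0.3, 0.6, -0.3]
finger_gap: 0.0397
finger_force: 30.0
time_s: 36.65
tcp_pos: [0.5842, 0.1735, 0.0697]
ee_rot: [-0.078, 0.954, 0.289, 0.014]
force: [-0.6, 0.2, -1.2]
finger_gap: 0.0399
finger_force: 30.0
time_s: 37.65
tcp_pos: [0.5842, 0.1735, 0.0697]
ee_rot: [-0.069, 0.798, 0.598, 0.04]
force: [-0.1, 0.2, -0.2]
finger_gap: 0.0398
finger_force: 30.0
time_s: 38.52
tcp_pos: [0.5842, 0.1734, 0.0697]
ee_rot: [-0.059, 0.651, 0.755, 0.054]
force: [0.5, 0.3, -0.2]
finger_gap: 0.0397
finger_force: 30.0
t 38.52 tcp [584.2 173.4  69.7] jaw 8.5 gap 39.7 F 30.0 shift units [2.73 0.11 0.43] roll -0.01 (shift is before roll)
[ 0.13  0.6   1.61  0.2   0.94 -0.13] [[-0.146  0.989 -0.019]
 [ 0.977  0.147  0.158]
 [ 0.159  0.004 -0.987]]
```

```bash
python3 -m jog '{"increments": [[[0.91,0.04,0.14],0],[[0.91,0.04,0.14],0],[[0.91,0.03,0.14],0],[[0,0,0],0],[[0,0,0],0]]}'
python3 go.py 575.3 256 6 8.5
python3 - <<'E'
from h import *
c=camera("scene");cv2.imwrite("pics/s6.png",cv2.resize(c["image"][190:370,200:400],None,fx=3,fy=3,interpolation=cv2.INTER_CUBIC))
E
```

```text
time_s: 39.15
tcp_pos: [0.5751, 0.2552, 0.0702]
ee_rot: [-0.059, 0.65, 0.755, 0.053]
force: [-0.5, -0.2, -0.9]
finger_gap: 0.0398
finger_force: 30.0
t 39.15 tcp [575.1 255.2  70.2] jaw 8.5 gap 39.8 F 30.0 shift units [-0.31  0.    2.12] roll 0.01 (shift is before roll)
```

View pics/s6.png

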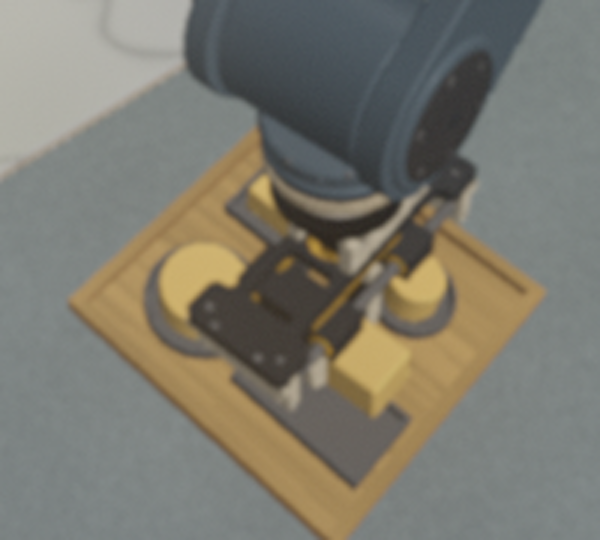

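The brick is held over its dish with its long axis aligned. The other three cheeses sit in their dishes.

```bash
python3 -m jog '{"increments": [[[-0.13,0,0.9],0],[[-0.12,0,0.8],0],[[-0.06,0,0.4],0],[[0,0,0],0],[[0,0,0],0]]}'
python3 go.py 575.3 256 -2 8.5
```

```text
time_s: 39.83
tcp_pos: [0.5759, 0.2566, 0.0075]
ee_rot: [-0.059, 0.65, 0.756, 0.054]
force: [0.4, -0.1, -1.1]
finger_gap: 0.04
finger_force: 30.0
t 39.83 tcp [575.9 256.6   7.5] jaw 8.6 gap 40.0 F 30.0 shift units [-0.07 -0.02  0.31] roll 0.01 (shift is before roll)
```

Next I'll lower in small steps and watch the force as the low end touches.

```bash
python3 -m jog '{"increments": [[[-0.02,0,0.1],0],[[0,0,0],0]]}'; python3 -m jog '{"increments": [[[-0.01,0,0.07],0],[[0,0,0],0]]}'; python3 -m jog '{"increments": [[[-0.01,0,0.06],0],[[0,0,0],0]]}'
python3 go.py 575.3 256 -2 8.5
```

```text
time_s: 40.08
tcp_pos: [0.5757, 0.2566, 0.004]
ee_rot: [-0.059, 0.65, 0.756, 0.054]
force: [0.8, 0.5, 0.2]
finger_gap: 0.04
finger_force: 30.0
time_s: 40.33
tcp_pos: [0.5758, 0.2572, 0.0025]
ee_rot: [-0.059, 0.65, 0.756, 0.054]
force: [-2.2, 2.7, 6.8]
finger_gap: 0.0399
finger_force: 30.0
time_s: 40.58
tcp_pos: [0.5758, 0.2576, 0.001]
ee_rot: [-0.059, 0.65, 0.756, 0.055]
force: [-3.1, 4.9, 9.4]
finger_gap: 0.0398
finger_force: 30.0
t 40.58 tcp [575.8 257.6   1. ] jaw 8.6 gap 39.8 F 30.0 shift units [-0.07 -0.03  0.09] roll 0.02 (shift is before roll)
```

```bash
python3 -m jog '{"increments": [[[-0.02,0,0.06],0],[[0,0,0],0]]}'
python3 -m jog '{"increments": [[[0,0,0],0],[[0,0,0],0],[[0,0,0],0],[[0,0,0],0]]}' -0.15
python3 -m jog '{"increments": [[[0.03,0,-0.2],0],[[0.06,0,-0.4],0],[[0.13,0,-0.8],0],[[0.14,0,-0.9],0],[[0.14,0,-0.9],0],[[0,0,0],0]]}'
python3 go.py 575.3 256 120 8.5
python3 - <<'E'
from h import *
s=readout.read_state();c=camera("wrist");cv2.imwrite("pics/w7.png",c["image"])
hsv=cv2.cvtColor(c["image"],cv2.COLOR_BGR2HSV)
m=cv2.inRange(hsv,(15,90,170),(28,255,255));m[:120]=0;m[257:]=0;blobs(c,m,.044,800,s)
E
```

```text
time_s: 40.83
tcp_pos: [0.5761, 0.2576, -0.0007]
ee_rot: [-0.059, 0.65, 0.756, 0.055]
force: [-2.6, 7.1, 9.9]
finger_gap: 0.0396
finger_force: 30.0
time_s: 41.32
tcp_pos: [0.5753, 0.2561, -0.0024]
ee_rot: [-0.059, 0.65, 0.756, 0.054]
force: [0.0, 0.8, -0.1]
finger_gap: 0.0537
finger_force: 0.1
time_s: 42.08
tcp_pos: [0.5762, 0.2561, 0.0975]
ee_rot: [-0.058, 0.65, 0.756, 0.055]
force: [0.8, -0.1, -0.1]
finger_gap: 0.0533
finger_force: 0.0
t 42.08 tcp [576.2 256.1  97.5] jaw 8.6 gap 53.3 F 0.0 shift units [ 0.12 -0.02 -0.74] roll 0.02 (shift is before roll)
[257. 204.] c 574.5 255.9 size 86.8 39.7 ang 98.2 area 3343
[204. 188.] c 524.8 255.0 size 225.3 114.0 ang 8.6 area 13056
[468. 163.] c 766.8 323.9 size 108.2 26.0 ang 143.8 area 1299
```

View pics/w7.png

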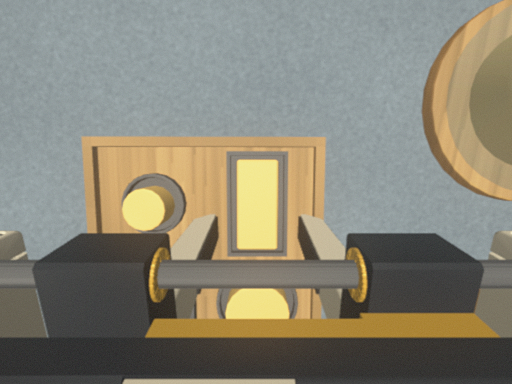

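The brick sits inside its dish at (257,204). I'll retreat to give the fixed cameras a clear view and check.

```bash
python3 -m jog '{"increments": [[[0,0,-1],0],[[-0.95,-0.1,-0.5],0],[[-0.95,-0.1,-0.15],0],[[-0.95,-0.1,-0.15],0],[[-0.95,-0.1,-0.15],0],[[-0.95,-0.1,-0.15],0],[[-0.95,-0.1,-0.15],0],[[-0.95,-0.1,-0.15],0]]}'
python3 -m jog '{"increments": [[[-0.95,-0.1,-0.15],0],[[-0.95,-0.1,-0.15],0],[[-0.95,-0.1,-0.15],0],[[-0.95,-0.1,-0.15],0],[[-0.95,-0.1,-0.15],0],[[-0.95,-0.1,-0.15],0],[[-0.95,-0.1,-0.15],0],[[-0.95,-0.1,-0.15],0]]}'
python3 -m jog '{"increments": [[[-0.95,-0.5,-0.15],0],[[-0.95,-0.5,-0.15],0],[[-0.95,-0.5,-0.15],0],[[-0.95,-0.5,-0.15],0],[[0,0,0],0]]}'
python3 - <<'E'
from h import *
t=camera("top");c=camera("scene")
hsv=cv2.cvtColor(t["image"],cv2.COLOR_BGR2HSV)
m=cv2.inRange(hsv,(18,85,165),(28,255,255));m[:118]=0;m[235:]=0;m[:,:118]=0;m[:,400:]=0
blobs(t,m,.042,60)
a=cv2.resize(t["image"][115:240,110:410],(780,325),interpolation=cv2.INTER_CUBIC)
b=cv2.resize(c["image"][215:370,215:390],(300,265),interpolation=cv2.INTER_CUBIC)
d=cv2.resize(c["image"][115:255,115:295],(340,265),interpolation=cv2.INTER_CUBIC)
o=np.zeros((590,780,3),np.uint8);o[:325]=a;o[325:,:300]=b;o[325:,310:650]=d
cv2.imwrite("pics/f.png",o)
E
```

```text
time_s: 43.12
tcp_pos: [0.5845, 0.0456, 0.133]
ee_rot: [-0.06, 0.65, 0.756, 0.053]
force: [-0.1, -0.0, -0.7]
finger_gap: 0.0534
finger_force: 0.0
time_s: 44.12
tcp_pos: [0.5953, -0.186, 0.1322]
ee_rot: [-0.06, 0.65, 0.756, 0.053]
force: [-0.1, 0.5, 0.9]
finger_gap: 0.0532
finger_force: 0.0
time_s: 44.75
tcp_pos: [0.5526, -0.3098, 0.1315]
ee_rot: [-0.06, 0.651, 0.755, 0.054]
force: [0.5, 0.1, 0.1]
finger_gap: 0.053
finger_force: 0.0
[150. 199.] c 470.8 235.3 size 40.3 38.6 ang 45.5 area 1189
[331. 188.] c 493.4 -213.9 size 58.2 42.5 ang 30.3 area 1843
[143. 157.] c 576.9 254.9 size 87.6 39.8 ang 98.7 area 3177
[188. 150.] c 593.5 140.8 size 63.4 63.1 ang 45.4 area 3105
[328. 145.] c 598.3 -216.5 size 68.1 52.8 ang 123.3 area 2357
```

View pics/f.png

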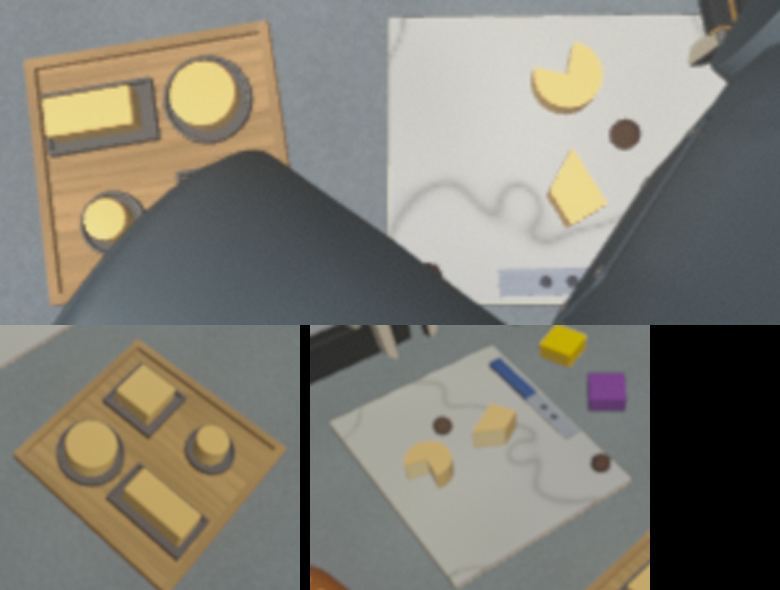

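All four cheeses lie flat inside their dish rims, with the brick about 4–5 mm off centre, and the cut cheeses haven't moved.

```bash
python3 -c "
from plant import workorder
print(workorder.job_done())"
```

```text
the job is handed in; nothing more can be done
None
```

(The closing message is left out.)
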